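Run a viscous fan clutch on its test stand

ROBOT

A 6-joint arm with a two-finger parallel gripper is mounted at the origin on the work surface. World frame = base frame: x ahead of the robot, y to its left, z up, the work surface at z = 0. Lengths are in m, angles in rad, forces in N, time in s.
With the tool pointing down it reaches from about 0.325 to 0.85 m from the base axis. Payload 15.5 kg.
Tool frame: the origin (TCP) lies midway between the tips of the shut fingers; the grasp point (between the pads) lies 19 mm behind it; z points along the fingers, y is the line along which they close (so a half turn about z gives the same grasp; the last joint's range is limited). The gripper opens to 91 mm and grips with 3 to 60 N. Pads are 32 mm wide; open, the fingers measure 118 mm over their backs; the gripper's body (76 mm by 178 mm) begins 60 mm behind the grasp point.
Start: joints at [-1.246, 0.494, 1.345, -0, 1.302, -0.096], TCP at [0.255, -0.571, 0.214] pointing down, gripper open.
Joint ranges: [-2.91, 2.91], [-0.82, 2.16], [0.22, 2.67], [-1.22, 4.37], [0.12, 2.79], [-3.08, 3.08]. Speed limits (rad/s): [1.89, 1.89, 2.57, 3.01, 3.01, 3.01].

INTERFACE

Orientations are given as a 3x3 rotation matrix whose columns are the frame's x, y, z axes.
In Python, from cell import bot gives the robot as it stands. The module is installed in compiled form; this text tells all that it offers.
- The arm moves only by the tool step_arm, never from a script. Its argument "motion" is a list of rows, each a list of 3 entries, a list of its own where there are three numbers: the shift along the world's x, y, z in mm, then the turn, a rotation vector about the world's x, y, z in degrees, then the closure, from 0 (fully open) to 1 (shut). A call has 1 to 20 rows; each row is the pose to reach, as a shift and turn from the pose commanded when the call began; what a row does not reach only later rows make up. A row lasts 1/10 s, in which the tool goes at most 50 mm and 8.59 degrees, less where a joint would pass 70% of its speed; a pose out of reach is approached as far as the arm can. A call with a gripper value outside its range is refused whole. The fingers move at their own pace and stop on an object; the grip force is fixed at half the most. Time passes only in rows, so rows that repeat a pose let the fingers close. It gives the time, the measured TCP pose, the force, the opening and the grip force at its end, in the units of the state.
- bot.state(): the state, without advancing time (a new reading comes with each control period).
- bot.read_camera(name): name is "scene" or "side" or "wrist"; returns a dict with "frame" (400x640x3 uint8, blue, green, red), "fx", "fy", "cx", "cy" (pixels), "rvec" (rotation vector, rad) and "tvec" (3), from world to camera coordinates, as OpenCV has them. Camera axes: x right, y down, z forward; pixel columns grow to the right and rows downward; lengths in m; the calibration is good to about 2 mm. A picture is of the moment at which its call begins. There is no depth.
- bot.finish_job(): hands the job in; it is judged then, once.
Trained networks look in a picture, given as the dict that the camera call returned (one of the last four; its "shot" number tells which), for a name from the list of things; names that differ only in an ending like _2 or _b are one class to them, and where a whole thing is asked for, a point or a joint stands for the part that bears it (a point fixed in the world has none). Each returns a list of dicts, best first, with "confidence" (0 to 1); they miss things now and then, are a little off and sometimes report something else, mostly with a low value. They report only what shows in the picture. A call takes as long as a camera call.
- bot.find_in(picture, query): "xyz" ([x, y, z] in m, in world coordinates, good to about 4 mm: the middle of the surface that is visible of it).
- bot.outline_of(picture, query): "region" (400x640 bool, what is visible of it).
The state is a dict: "time_s": time; "joint_positions": joint angles; "joint_velocities": joint speeds; "joint_efforts": joint torques, N m; "tcp_pos": TCP position; "ee_rot": TCP orientation; "force": force on the tool from outside, world axes, zero at the start; "torque": the same for the moment, N m; "finger_gap": finger opening in m; "finger_force": force on a finger pad.
Only numpy, scipy, OpenCV 4.12 (cv2) and the standard library are available. Lean on these libraries where they do the work, as an engineer would, in place of code of your own. Each camera call takes 0.05 s, during which the arm holds its last target. There are 200 camera calls.

TASK

Check the engine fan clutch on the bench stand: turn the hand crank counter-clockwise (seen from above) so that the fan itself runs at about 20 turns a minute, and keep the fan between 17 and 23 turns a minute for five seconds, never letting it reach 28. Then bring the fan to a stop with the steel clip on its rim right under the tip of the pointer, let go of the crank and move the hand clear. Work it by the crank only: do not touch the fan's blades or ring, leave the drag collar lying in its fork, and leave the other things on the bench where they are.

Things in the scene. Friction and masses are not known exactly. Their poses are not given: they have to be found in the camera images.
- axis (a point): Point on the vertical turning axis of fan and crank, 205 mm above the bench, at the height of the middle of the crank's wooden handle. The stand is bolted to the bench: a grey plate with a column.
- handle (a point): Middle of the crank's handle: an upright light-wood sleeve, 32 mm in diameter, 52 mm tall (top 24 mm above this point, underside 28 mm below, 1 mm above the crank arm), gripped from above. It spins freely on its pin, so the hand need not turn with it. It runs on a circle of 70 mm about axis. The steel crank arm under it is 10 mm thick, its top 175 mm above the bench.
- fan (a joint): Angle of the fan in rad, counter-clockwise from above positive, counting on over whole turns; at 0 and every multiple of 2 pi the clip is right under the pointer. 20 turns a minute is 2.09 rad/s. Nominal: inertia about the axis 0.031 kg m2 (hidden: 0.8 to 1.5 of that); drag of the fan 0.009 N m s/rad plus dry friction of about 0.022 N m, mostly from the collar (hidden: 0.5 to 1.8 of that).
- crank (a joint): Angle of the crank relative to the fan, rad, counter-clockwise positive; at 0 the handle points towards the clip. Endless. It drives the fan only through the clutch's oil: torque on the fan = 0.035 N m s/rad x crank (this joint's) speed. So the fan lags by about 0.7 s and coasts on when the crank stops; at 20 turns a minute the crank runs 0.8 to 1.7 rad/s faster than the fan.
- blades: The fan: black plastic, 370 mm in diameter, seven blades inside a ring 30 mm tall, 100 to 130 mm above the bench, around a finned aluminium clutch housing 144 mm in diameter. Origin on the axis at the underside of the fan, x towards the clip.
- clip (a point): Top middle of the single bright steel clip on the fan's ring, 40 mm long along the rim and 28 mm wide, 172 mm from the axis, 138 mm above the bench.
- pointer (a point): Tip of the fixed steel pointer: a post outside the fan with a 12 mm thick finger reaching inwards over the rim; the tip lies 172 mm from the axis and 162 mm above the bench, so that the clip passes 18 mm below it. The post is 212 mm from the axis.
- spray: Bystander: spray can 58 mm in diameter, 190 mm tall. Origin under its centre.
- jar: Bystander: jar 72 mm in diameter, 90 mm tall. Origin under its centre.
- wrench: Bystander: wrench 180 mm long lying flat. Origin under its centre.
- collar: Loose steel drag collar that loads the fan: a ring 88 mm across, 10 mm thick, lying on the clutch housing around the crank's shaft (140 to 150 mm above the bench), with a flat arm 225 mm long from the axis resting in a fork of the stand opposite the pointer, which keeps it from turning. It rubs on the housing as the fan turns; leave it. Origin on the axis at its underside, arm along -x.

How it is judged:
On the way:
1. the fan runs counter-clockwise at 17 to 23 turns a minute for five seconds on end (velocity of joint fan between 1.78 and 2.41 rad/s), for 5 s.
At the end, for the whole second after the job is handed in: The clip's middle is within 20 mm of the pointer's tip seen from above, fan at rest (below 0.1 rad/s), crank released and the hand at least 60 mm from the middle of the handle (horizontal distance between clip and pointer below 0.02 m and angular speed of blades below 0.1 rad/s and distance between the grasp point and handle above 0.06 m); the robot touches nothing.
It fails at once if the fan reaches 28 turns a minute (velocity of joint fan above 2.93 rad/s).
It fails at once if the blades or ring are touched by the robot (contact force between any of the fingers, the arm and blades above 0.5 N).
It fails at once if a bystander is moved (distance of any of spray, jar, wrench from where it was at the start of the episode above 0.03 m).
It fails at once if the drag collar is lifted or pulled out of place (distance of collar from where it was at the start of the episode above 0.015 m).
It also fails if it takes over 61 s, if anything falls off the work surface, if the arm or the gripper's body presses on something with over 40 N, if the wrist force passes 120 N, or if a joint passes its speed limit or range.

## Working session

There is one attempt and no reset: what is moved stays moved. The work goes in short steps, Python scripts to look and compute and a tool call to move; the robot and the scene stay as the last step left them, time stands still between calls to the robot, and variables do not carry over. Pictures are saved under pics/ and viewed, at most 10 in all, crops included, and the job is handed in when it is done.

Besides the shell and the picture viewer there is one more tool, called after ">>>" as name(argument=value, ...), one argument or row to a line, values as JSON. step_arm: Moves the arm, as the interface text tells. Its arguments: {"type":"object","properties":{"motion":{"type":"array","items":{"type":"array"}}},"required":["motion"]}

```bash
mkdir -p pics; cat > h.py <<'E'
import numpy as np, cv2
from cell import bot
def cam(n):
    p=bot.read_camera(n); return p
def ray(p,uv):
    R=cv2.Rodrigues(np.array(p["rvec"],float))[0]; t=np.array(p["tvec"],float).ravel()
    d=R.T@np.array([(uv[0]-p["cx"])/p["fx"],(uv[1]-p["cy"])/p["fy"],1]); return -R.T@t, d/np.linalg.norm(d)
def at_z(p,uv,z):
    c,d=ray(p,uv); return c+d*(z-c[2])/d[2]
def proj(p,X):
    K=np.array([[p["fx"],0,p["cx"]],[0,p["fy"],p["cy"]],[0,0,1.]])
    return cv2.projectPoints(np.array(X,float).reshape(-1,3),np.array(p["rvec"],float),np.array(p["tvec"],float),K,None)[0].reshape(-1,2)
E
python3 - <<'E'
from h import *
a=cam("scene");b=cam("side")
for n,p in (("scene",a),("side",b)):
    cv2.imwrite(f"pics/{n}0.png",p["frame"])
    c,_=ray(p,(320,200)); print(n,c.round(3))
    for q in ["axis","handle","blades","clip","pointer","spray","jar","wrench","collar"]:
        print(q,[(np.round(r["xyz"],3).tolist(),round(r["confidence"],2)) for r in bot.find_in(p,q)[:2]])
s=bot.state();print(s["time_s"],s["tcp_pos"],s["ee_rot"],s["finger_gap"])
E
```

```text
scene [ 1.38  -0.274  1.045]
axis [([0.604, 0.06, 0.119], 0.96)]
handle [([0.612, 0.122, 0.216], 0.72)]
blades [([0.597, 0.07, 0.121], 0.69)]
clip [([0.592, 0.072, 0.12], 0.69)]
pointer [([0.602, 0.061, 0.12], 0.59)]
spray [([0.707, 0.364, 0.125], 0.86), ([0.591, 0.114, 0.18], 0.42)]
jar [([0.686, -0.377, 0.069], 0.95)]
wrench [([0.496, 0.411, 0.007], 0.59)]
collar [([0.54, 0.086, 0.147], 0.68), ([0.686, -0.377, 0.064], 0.65)]
side [0.494 0.932 0.867]
axis [([0.537, 0.12, 0.119], 0.71)]
handle [([0.598, 0.139, 0.215], 0.77)]
blades [([0.529, 0.126, 0.116], 0.91)]
clip [([0.528, 0.123, 0.122], 0.78), ([0.511, 0.114, 0.155], 0.46)]
pointer [([0.533, 0.126, 0.114], 0.71)]
spray [([0.681, 0.397, 0.133], 0.78)]
jar [([0.66, -0.352, 0.058], 0.79), ([0.682, 0.395, 0.132], 0.69)]
wrench [([0.504, 0.423, 0.008], 0.71), ([0.529, 0.124, 0.119], 0.16)]
collar [([0.507, 0.116, 0.152], 0.88)]
1.0 [ 0.2547159  -0.57073587  0.21391929] [[ 9.13188063e-01  4.07538417e-01 -9.05859248e-06]
 [ 4.07538417e-01 -9.13188063e-01 -1.66234468e-05]
 [-1.50468917e-05  1.14886088e-05 -1.00000000e+00]] 0.09096791348357294
```

View pics/scene0.png

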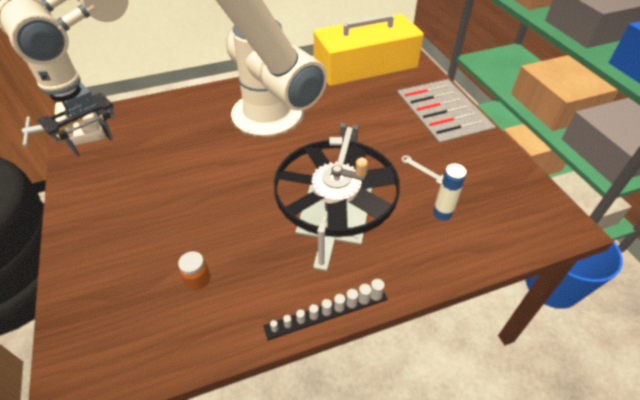

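View pics/side0.png

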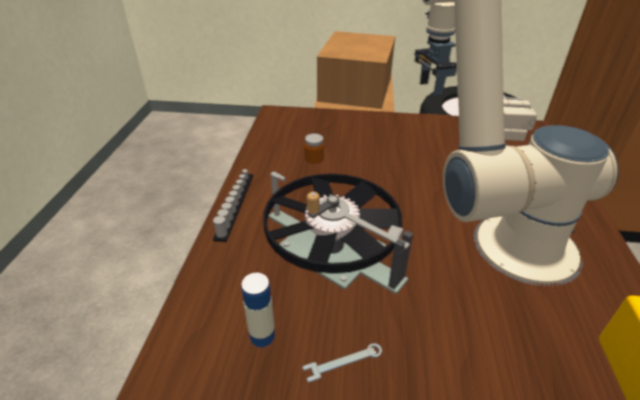

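The scene view shows the fan ring centred near (337,187), the handle at (361,165), the fork at (347,135) and the pointer post at (322,250). In the side view the ring is at (333,222), the handle at (313,203) and the pointer at (278,182). I can't make out the clip yet, so I'm enlarging both.

```bash
python3 - <<'E'
import cv2,numpy as np
a=cv2.imread("pics/scene0.png")[115:285,260:412];b=cv2.imread("pics/side0.png")[160:300,255:420]
a=cv2.resize(a,(400,447),interpolation=3);b=cv2.resize(b,(400,339),interpolation=3)
c=np.zeros((447,800,3),np.uint8);c[:,:400]=a;c[:339,400:]=b
cv2.imwrite("pics/c1.png",c)
E
```

```text
(no output)
```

View pics/c1.png

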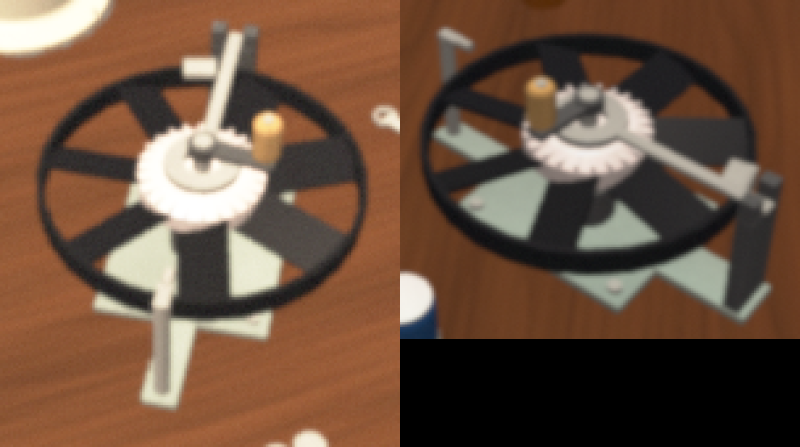

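The enlarged crop shows the clip near the fork at scene (335,141) and side (395,231), with the handle top at scene (362,159) and side (313,194). The pointer tip is at scene (323,217) and side (284,178). I'll triangulate these and fit the axis from the ring.

```bash
cat >> h.py <<'E'
def tri(obs):
    A=np.zeros((3,3));b=np.zeros(3)
    for p,uv in obs:
        c,d=ray(p,uv);M=np.eye(3)-np.outer(d,d);A+=M;b+=M@c
    return np.linalg.solve(A,b)
E
python3 - <<'E'
from h import *
from scipy.optimize import least_squares
a=cam("scene");b=cam("side")
P={"clip":((335.2,140.8),(395.3,231)),"handletop":((361.8,159),(313.2,194.2)),"ptr":((322.7,216.8),(283.9,177.7)),"hub":((337.2,168),(333,196.5))}
T={k:tri([(a,u),(b,v)]) for k,(u,v) in P.items()}
for k,v in T.items():
    e=[np.round(proj(p,v)[0]-np.array(uv),1).tolist() for p,uv in zip((a,b),P[k])]
    print(k,v.round(4),e)
# ring fit: silhouette hull of dark ring vs outer cylinder z .10-.13 r .185
th=np.linspace(0,2*np.pi,360,endpoint=False)
def hullmask(p,X):
    ring=np.concatenate([np.c_[X[0]+.185*np.cos(th),X[1]+.185*np.sin(th),0*th+z] for z in (X[2],X[2]+.03)])
    return cv2.convexHull(proj(p,ring).astype(np.float32))
obs=[]
for p in (a,b):
    m=bot.outline_of(p,"blades")[0]["region"].astype(np.uint8)
    c=max(cv2.findContours(m,0,1)[0],key=len)
    h=cv2.convexHull(c).reshape(-1,2).astype(float); obs.append((p,h)); print(m.sum(),h.min(0),h.max(0))
def res(X): return np.concatenate([[cv2.pointPolygonTest(hullmask(p,X),(float(u),float(v)),True) for u,v in h] for p,h in obs])
r=least_squares(res,[.56,.09,.1],loss="soft_l1",diff_step=1e-3);print(r.x.round(4),np.abs(r.fun).mean())
ax=r.x[:2]
for k,v in T.items():
    d=v[:2]-ax;print(k,np.hypot(*d).round(4),np.degrees(np.arctan2(d[1],d[0])).round(1))
for n in ("handle","clip","collar"):
    for p in (a,b):
        m=bot.outline_of(p,n)
        print(n,[(np.argwhere(x["region"]).mean(0)[::-1].round(1).tolist(),int(x["region"].sum()),round(x["confidence"],2)) for x in m[:1]])
E
```

```text
clip [0.3933 0.1316 0.1331] [[-0.6, -0.8], [-0.9, 0.8]]
handletop [0.5991 0.1284 0.2321] [[-0.0, -0.0], [-0.0, 0.0]]
ptr [ 0.7017 -0.0225  0.1646] [[0.0, 0.0], [0.0, -0.0]]
hub [0.5573 0.0721 0.182 ] [[-0.8, -0.9], [-1.0, 0.8]]
4930 [325. 142.] [399. 236.]
6250 [263. 174.] [402. 273.]
[0.5555 0.0705 0.0977] 1.0625701271548558
clip 0.1733 159.4
handletop 0.0725 53.0
ptr 0.1732 -32.5
hub 0.0025 41.9
handle [([361.1, 167.7], 182, 0.67)]
handle [([312.8, 203.5], 225, 0.61)]
clip [([339.8, 189.0], 5016, 0.63)]
clip [([337.0, 223.9], 6493, 0.56)]
collar [([339.1, 165.7], 527, 0.67)]
collar [([355.5, 220.6], 715, 0.63)]
```

Measured: axis about (0.556, 0.071), handle at 53° and radius 72 mm, pointer at -32.5° and 173 mm, clip at 159° and 173 mm. These radii and heights agree with the text. I'm now moving above the handle.

>>> step_arm(
  motion=[
    [[0,0,43],[0,0,0],0],
    [[0,0,86],[0,0,0],0],
    [[21,44,86],[0,0,0],0],
    [[43,87,86],[0,0,0],0],
    [[64,131,86],[0,0,0],0],
    [[86,175,86],[0,0,0],0],
    [[107,218,86],[0,0,0],0],
    [[129,262,86],[0,0,0],0],
    [[150,305,86],[0,0,0],0],
    [[172,349,86],[0,0,0],0],
    [[193,393,86],[0,0,0],0],
    [[215,436,86],[0,0,0],0],
    [[236,480,86],[0,0,0],0],
    [[258,524,86],[0,0,0],0],
    [[279,567,86],[0,0,0],0],
    [[301,611,86],[0,0,0],0],
    [[322,655,86],[0,0,0],0],
    [[344,698,86],[0,0,0],0],
    [[344,698,86],[0,0,0],0],
    [[344,698,86],[0,0,0],0],
  ],
)

```text
time_s: 3.5
tcp_pos: [0.5987, 0.1281, 0.2995]
ee_rot: [[0.912, 0.409, -0.001], [0.409, -0.912, -0.0], [-0.001, -0.0, -1.0]]
force: [-0.7, -1.3, 0.8]
finger_gap: 0.0914
finger_force: 0.0
```

```bash
python3 - <<'E'
from h import *
s=bot.state();print(s["time_s"],s["tcp_pos"],s["ee_rot"],s["joint_positions"],s["force"])
c=cam("wrist");b=cam("side");a=cam("scene")
f=np.vstack([c["frame"][:, :],])
im=np.zeros((600,800,3),np.uint8);im[:300,:480]=cv2.resize(c["frame"],(480,300))
im[300:600,:400]=cv2.resize(a["frame"][110:260,240:440],(400,300));im[300:600,400:]=cv2.resize(b["frame"][150:300,230:430],(400,300))
cv2.imwrite("pics/d.png",im);cv2.imwrite("pics/w1.png",c["frame"])
for n in ("handle","clip"):
  for p in (c,b,a): print(n,[(np.round(r["xyz"],3).tolist(),round(r["confidence"],2)) for r in bot.find_in(p,n)[:2]])
print(proj(c,[[.5981,.1269,.229],[.556,.071,.185]]))
E
```

```text
3.5 [0.59872951 0.12812097 0.29946665] [[ 9.12407287e-01  4.09283013e-01 -5.98648789e-04]
 [ 4.09282936e-01 -9.12407483e-01 -2.52436543e-04]
 [-6.49529624e-04 -1.46917925e-05 -9.99999789e-01]] [ 1.13419889e-01  4.09066852e-01  1.25188728e+00 -1.83797613e-04
  1.48126190e+00  1.26256460e+00] [-0.66650491 -1.3130824   0.80325485]
handle [([0.611, 0.13, 0.227], 0.59)]
handle [([0.599, 0.139, 0.217], 0.62), ([0.582, 0.124, 0.18], 0.54)]
handle [([0.706, 0.362, 0.126], 0.75), ([0.611, 0.12, 0.216], 0.48)]
clip [([0.62, 0.118, 0.116], 0.75)]
clip [([0.518, 0.128, 0.119], 0.63)]
clip [([0.596, 0.069, 0.12], 0.55), ([0.612, 0.122, 0.215], 0.16)]
[[315.68752414 210.69645804]
 [346.50757331 251.49701927]]
```

View pics/d.png

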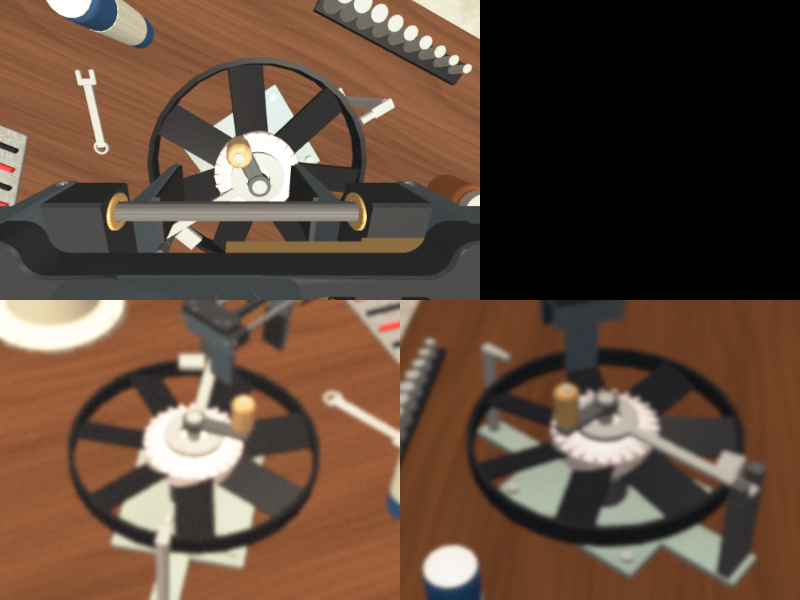

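The wrist view shows the handle's top pin near (320,210) and the hub at (347,249), about 4 px from where I predicted. The gripper straddles it well. I'm refining the handle position with a zoom.

```bash
python3 - <<'E'
from h import *
p=cam("wrist");f=p["frame"]
im=cv2.resize(f[170:280,270:400],(780,660))[:600]
for uv in proj(p,[[.5981,.1269,.229],[.556,.071,.185]]): cv2.circle(im,(int((uv[0]-270)*6),int((uv[1]-170)*6)),4,(0,0,255),-1)
cv2.imwrite("pics/w2.png",im)
for uv in [(320,210.7),(315.7,210.7)]: print(at_z(p,uv,.229).round(4))
print(at_z(p,(346.7,249.3),.185).round(4))
E
```

```text
[0.5995 0.122  0.229 ]
[0.5979 0.1254 0.229 ]
[0.5581 0.0705 0.185 ]
```

View pics/w2.png

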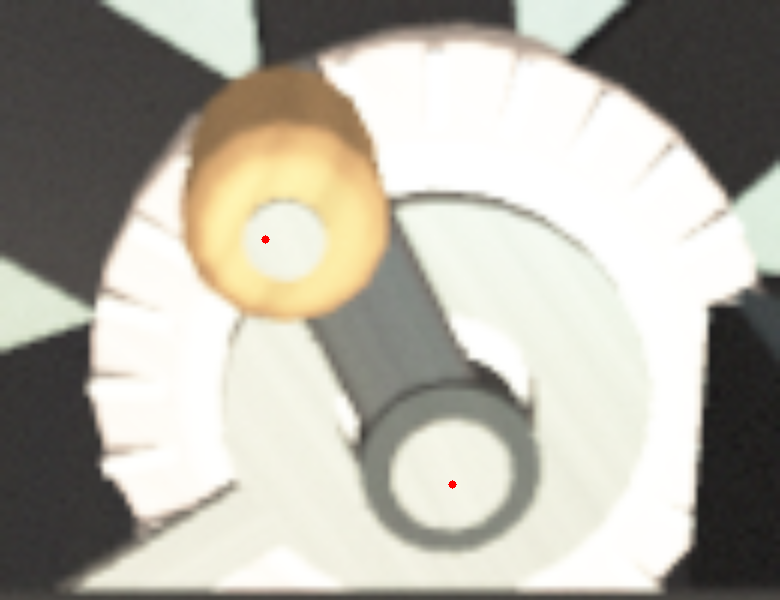

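Zoomed in, the handle centre is at (317.7,209.7) and the hub at (345.3,249.2). That gives handle (0.599,0.126) and axis (0.557,0.071). Next I descend and grip.

>>> step_arm(
  motion=[
    [[0,-1,-25],[0,0,0],0],
    [[0,-1,-50],[0,0,0],0],
    [[0,-1,-75],[0,0,0],0],
    [[0,-1,-95],[0,0,0],0],
    [[0,-1,-108],[0,0,0],0],
    [[0,-1,-108],[0,0,0],0],
    [[0,-1,-108],[0,0,0],1],
    [[0,-1,-108],[0,0,0],1],
    [[0,-1,-108],[0,0,0],1],
    [[0,-1,-108],[0,0,0],1],
    [[0,-1,-108],[0,0,0],1],
    [[0,-1,-108],[0,0,0],1],
  ],
)

```text
time_s: 5.2
tcp_pos: [0.5988, 0.1263, 0.1921]
ee_rot: [[0.913, 0.408, 0.0], [0.408, -0.913, 0.0], [0.0, 0.0, -1.0]]
force: [-0.2, 0.0, -0.6]
finger_gap: 0.0464
finger_force: 0.0
```

```bash
python3 - <<'E'
from h import *
s=bot.state();print(s["time_s"],s["tcp_pos"],s["force"],s["torque"],s["finger_gap"],s["finger_force"])
b=cam("side");a=cam("scene")
for n,p in(("a",a),("b",b)): cv2.imwrite(f"pics/g_{n}.png",p["frame"])
im=np.zeros((400,800,3),np.uint8)
im[:,:400]=cv2.resize(a["frame"][110:260,260:410],(400,400));im[:,400:]=cv2.resize(b["frame"][150:300,260:410],(400,400))
cv2.imwrite("pics/g.png",im)
E
```

```text
5.2 [0.59877155 0.12628655 0.19206705] [-0.23631401  0.02276981 -0.5920147 ] [0.07979655 0.00198989 0.02350756] 0.046376934622066476 0.0
```

View pics/g.png

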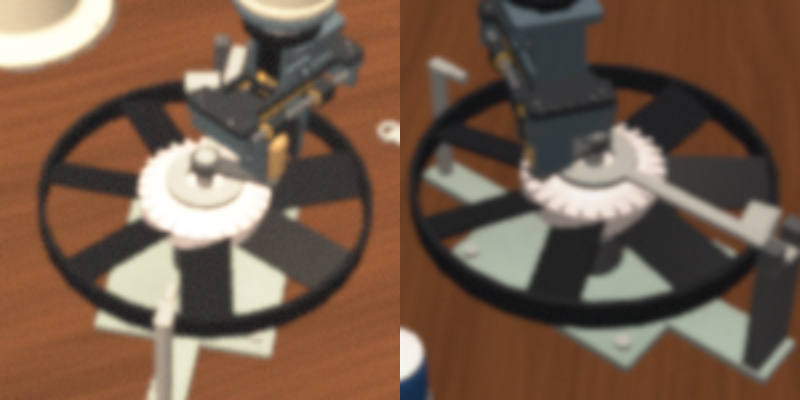

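The fingers straddle the handle correctly but are still closing. I'll finish the grip and make a slow first part-turn to check forces.

```bash
cat >> h.py <<'E'
def rows(th0,ths,C=(0,0),R=70.0,th_cmd=None):
    "offsets (mm) of a circle from angle th0 (deg) through ths; "
    t=np.radians(np.array(ths,float));a=np.radians(th0)
    return np.round(np.c_[R*(np.cos(t)-np.cos(a)),R*(np.sin(t)-np.sin(a))],0).astype(int).tolist()
E
python3 -c "
from h import *
print(rows(52.6,[55,60,66,73,80,87,93,98,101,102.6]))"
```

```text
[[-2, 2], [-8, 5], [-14, 8], [-22, 11], [-30, 13], [-39, 14], [-46, 14], [-52, 14], [-56, 13], [-58, 13]]
```

>>> step_arm(
  motion=[
    [[0,0,0],[0,0,0],1],
    [[0,0,0],[0,0,0],1],
    [[0,0,0],[0,0,0],1],
    [[0,0,0],[0,0,0],1],
  ],
)

```text
time_s: 5.7
tcp_pos: [0.5987, 0.1262, 0.1919]
ee_rot: [[0.913, 0.408, -0.0], [0.408, -0.913, -0.0], [-0.0, -0.0, -1.0]]
force: [-0.8, 0.2, 1.0]
finger_gap: 0.0312
finger_force: 30.0
```

>>> step_arm(
  motion=[
    [[-2,2,0],[0,0,0],1],
    [[-8,5,0],[0,0,0],1],
    [[-14,8,0],[0,0,0],1],
    [[-22,11,0],[0,0,0],1],
    [[-30,13,0],[0,0,0],1],
    [[-39,14,0],[0,0,0],1],
    [[-46,14,0],[0,0,0],1],
    [[-52,14,0],[0,0,0],1],
    [[-56,13,0],[0,0,0],1],
    [[-58,13,0],[0,0,0],1],
  ],
)

```text
time_s: 6.7
tcp_pos: [0.5398, 0.1394, 0.1919]
ee_rot: [[0.913, 0.408, -0.001], [0.408, -0.913, 0.0], [-0.0, -0.001, -1.0]]
force: [-1.7, 3.5, -0.3]
finger_gap: 0.0314
finger_force: 30.0
```

```bash
python3 -c "
from h import *
s=bot.state();print(s['time_s'],s['tcp_pos'],s['force'],s['torque'],s['finger_gap'],s['finger_force'],s['joint_positions'])
print(rows(102.6,[110,120,131,142,153,164,175,186,196,205,210]))"
```

```text
6.7 [0.53978565 0.13943059 0.19193577] [-1.7447115   3.46626574 -0.34115522] [0.61565014 0.14232641 0.01417247] 0.031428580838643846 30.00000087005901 [1.45439461e-01 4.22511156e-01 1.54192673e+00 3.95565187e-04
 1.17773466e+00 1.29615819e+00]
[[-9, -3], [-20, -8], [-31, -15], [-40, -25], [-47, -37], [-52, -49], [-54, -62], [-54, -76], [-52, -88], [-48, -98], [-45, -103]]
```

>>> step_arm(
  motion=[
    [[-9,-3,0],[0,0,0],1],
    [[-20,-8,0],[0,0,0],1],
    [[-31,-15,0],[0,0,0],1],
    [[-40,-25,0],[0,0,0],1],
    [[-47,-37,0],[0,0,0],1],
    [[-52,-49,0],[0,0,0],1],
    [[-54,-62,0],[0,0,0],1],
    [[-54,-76,0],[0,0,0],1],
    [[-52,-88,0],[0,0,0],1],
    [[-48,-98,0],[0,0,0],1],
    [[-45,-103,0],[0,0,0],1],
  ],
)

```text
time_s: 7.8
tcp_pos: [0.4959, 0.0348, 0.1919]
ee_rot: [[0.913, 0.407, -0.001], [0.407, -0.913, -0.001], [-0.001, 0.0, -1.0]]
force: [-7.3, -3.7, 5.9]
finger_gap: 0.0316
finger_force: 30.0
```

```bash
python3 -c "
from h import *
s=bot.state();print(s['time_s'],s['tcp_pos'],s['force'],s['torque'],s['finger_gap'])
print(rows(210,[217,228,240,252,264,276,287,296,303,306]))"
```

```text
7.8 [0.49585353 0.03475611 0.19185512] [-7.31349238 -3.71574465  5.90887085] [-0.6475653   1.15118095  0.02377325] 0.031623123593223786
[[5, -7], [14, -17], [26, -26], [39, -32], [53, -35], [68, -35], [81, -32], [91, -28], [99, -24], [102, -22]]
```

>>> step_arm(
  motion=[
    [[5,-7,0],[0,0,0],1],
    [[14,-17,0],[0,0,0],1],
    [[26,-26,0],[0,0,0],1],
    [[39,-32,0],[0,0,0],1],
    [[53,-35,0],[0,0,0],1],
    [[68,-35,0],[0,0,0],1],
    [[81,-32,0],[0,0,0],1],
    [[91,-28,0],[0,0,0],1],
    [[99,-24,0],[0,0,0],1],
    [[102,-22,0],[0,0,0],1],
  ],
)

```text
time_s: 8.8
tcp_pos: [0.5983, 0.0156, 0.1918]
ee_rot: [[0.913, 0.408, -0.001], [0.408, -0.913, 0.002], [0.0, -0.002, -1.0]]
force: [-6.6, 10.3, 7.1]
finger_gap: 0.0311
finger_force: 30.0
```

```bash
cat >> h.py <<'E'
CL=np.array([.556,.071])
def fanphase(names=("scene","side"),save=None,ax=CL,dbg=False):
    "score over clip angle using template of circle brightness; returns list per camera"
    out=[]
    for n in names:
        p=cam(n);g=p["frame"].astype(float)
        if save: cv2.imwrite(f"pics/{save}_{n}.png",p["frame"])
        th=np.radians(np.arange(0,360,1.0))
        v=np.array([[g[int(round(y)),int(round(x))].min() if 0<=x<640 and 0<=y<400 else 0 for x,y in proj(p,np.c_[ax[0]+r*np.cos(th),ax[1]+r*np.sin(th),0*th+.138])] for r in (.166,.172,.178)]).mean(0)
        out.append((p,v))
    return out
E
python3 -c "
from h import *
s=bot.state();print(s['time_s'],s['tcp_pos'],s['force'],s['torque'],s['finger_gap'])
P=[[.5987,.1262],[.5398,.1394],[.4959,.0348],s['tcp_pos'][:2]]
P=np.array(P);A=np.c_[2*P,np.ones(len(P))];x=np.linalg.lstsq(A,(P**2).sum(1),rcond=None)[0];print(x[:2],np.sqrt(x[2]+x[:2]@x[:2]))
for q in P: d=q-x[:2];print(np.hypot(*d).round(4),np.degrees(np.arctan2(d[1],d[0])).round(1))
for p,v in fanphase(save='ph0'):
    print([(i*5,int(v[i*5:i*5+5].mean())) for i in range(72)])
print(bot.state()['time_s'])
"
```

```text
8.8 [0.59834326 0.01560089 0.19177679] [-6.58002318 10.2873172   7.07546617] [ 1.80667449  1.32554109 -0.01948355] 0.03113942317189829
[0.55565529 0.0711345 ] 0.06998885685555212
0.0699 52.0
0.0701 103.1
0.0699 -148.7
0.07 -52.5
[(0, 51), (5, 52), (10, 51), (15, 52), (20, 55), (25, 54), (30, 54), (35, 53), (40, 60), (45, 66), (50, 65), (55, 63), (60, 59), (65, 44), (70, 38), (75, 38), (80, 38), (85, 39), (90, 41), (95, 39), (100, 43), (105, 42), (110, 43), (115, 46), (120, 46), (125, 45), (130, 48), (135, 60), (140, 63), (145, 68), (150, 82), (155, 73), (160, 83), (165, 80), (170, 54), (175, 28), (180, 63), (185, 54), (190, 49), (195, 48), (200, 47), (205, 56), (210, 63), (215, 57), (220, 48), (225, 44), (230, 62), (235, 198), (240, 219), (245, 199), (250, 82), (255, 49), (260, 49), (265, 49), (270, 45), (275, 44), (280, 49), (285, 54), (290, 55), (295, 55), (300, 68), (305, 182), (310, 154), (315, 47), (320, 59), (325, 192), (330, 189), (335, 197), (340, 200), (345, 204), (350, 202), (355, 84)]
[(0, 25), (5, 28), (10, 46), (15, 38), (20, 33), (25, 32), (30, 35), (35, 34), (40, 35), (45, 50), (50, 151), (55, 151), (60, 69), (65, 33), (70, 44), (75, 154), (80, 168), (85, 166), (90, 166), (95, 163), (100, 73), (105, 34), (110, 34), (115, 37), (120, 135), (125, 163), (130, 155), (135, 153), (140, 79), (145, 98), (150, 153), (155, 66), (160, 60), (165, 56), (170, 33), (175, 29), (180, 27), (185, 25), (190, 26), (195, 28), (200, 27), (205, 29), (210, 31), (215, 32), (220, 33), (225, 32), (230, 47), (235, 155), (240, 171), (245, 153), (250, 39), (255, 34), (260, 34), (265, 36), (270, 42), (275, 45), (280, 49), (285, 50), (290, 54), (295, 40), (300, 33), (305, 33), (310, 33), (315, 33), (320, 32), (325, 33), (330, 34), (335, 42), (340, 41), (345, 29), (350, 28), (355, 27)]
8.9
```

The four grip points fit a circle at (0.5557, 0.0711) with radius 70.0 mm, so the axis is confirmed. Both cameras show the clip at 240°. I'll set up a log, a model and a planner.

```bash
cat > plan.py <<'E'
import json,os
from h import *
from scipy.optimize import least_squares
C=np.array([555.7,71.1]);F="log.json";PTR=-32.5
def load(): return json.load(open(F))
def save(L): json.dump(L,open(F,"w"))
def sim(par,kn,t1,dt=.005,w0=0.,f0=np.radians(159.4)):
    J,v,d=par;t,th=np.array(kn).T;ts=np.arange(t[0],t1,dt);c=np.gradient(np.interp(ts+.0,t+.03,np.radians(th)),dt)
    f=np.empty(len(ts));w=np.empty(len(ts));a,b=f0,w0
    for i in range(len(ts)):
        f[i]=a;w[i]=b;T=.035*(c[i]-b)-.009*v*b;D=.022*d
        if abs(b)<1e-9 and abs(T)<=D: continue
        s=np.sign(b) if abs(b)>1e-9 else np.sign(T)
        n=b+dt*(T-s*D)/(.031*J); b=0. if b*n<0 else n
        a+=b*dt
    return ts,f,w
def fit(L):
    ob=np.array(L["obs"]);t1=ob[-1,0]+.02
    def r(p):
        ts,f,_=sim(p,L["kn"],t1);return np.r_[(np.interp(ob[:,0],ts,f)-np.radians(ob[:,1]))/.03,(p-[1.1,1.05,1.05])/[.25,.4,.4]]
    s=least_squares(r,[1.1,1.05,1.05],bounds=([.75,.45,.45],[1.55,1.9,1.9]),diff_step=.02);return s.x,np.degrees(s.fun[:len(ob)]*.03)
def plan(incs,R=70.4):
    "log rows and print them as offsets from the commanded pose"
    L=load();t,th=L["kn"][-1];o=[];last=np.array(L["cmd"]);t=L.get("now",t)
    if t>L["kn"][-1][0]+.001: L["kn"].append([t,th])
    for i in incs:
        th+=i;t=round(t+.1,3);L["kn"].append([t,th]);a=np.radians(th)
        o.append([int(q) for q in np.round(C+R*np.array([np.cos(a),np.sin(a)])-last)])
    L["cmd"]=(last+o[-1]).tolist();L["now"]=t;save(L);print(json.dumps(o),"end",t,th%360)
def clip(p):
    th=np.radians(np.arange(0,360,1.));g=p["frame"].min(2).astype(np.float32)
    v=0
    for r in (.166,.172,.178):
        m=proj(p,np.c_[.5557+r*np.cos(th),.0711+r*np.sin(th),0*th+.138]).astype(np.float32)
        v=v+cv2.remap(g,m[:,:1],m[:,1:],1).ravel()/3
    k=lambda n:np.real(np.fft.ifft(np.fft.fft(v)*np.fft.fft(np.roll(np.r_[np.ones(2*n+1),np.zeros(359-2*n)],-n)/(2*n+1))))
    return 2*k(6)-k(12)*25/25-0, v
def look(names=("scene","side"),tag=None):
    L=load();S=[];tt=[]
    for n in names:
        tt.append(bot.state()["time_s"]);p=cam(n);S.append(clip(p)[0])
        if tag: cv2.imwrite(f"pics/{tag}_{n}.png",p["frame"])
    s=np.minimum.reduce(S) if len(S)>1 else S[0]
    L["now"]=bot.state()["time_s"];save(L)
    P=[]
    for q in S+[s]:
        i=[j for j in range(360) if q[j]==max(q[(j+k)%360] for k in range(-10,11))];i.sort(key=lambda j:-q[j]);P.append([(j,int(q[j])) for j in i[:5]])
    print(tt,"now",L["now"]);[print(x) for x in P];return np.mean(tt)
def obs(t,ang):
    "add observation, unwrapped closest to prediction"
    L=load();p,_=fit(L);ts,f,w=sim(p,L["kn"]+[[t+1,L["kn"][-1][1]]],t+.02);pr=np.degrees(np.interp(t,ts,f))
    u=ang+360*round((pr-ang)/360);print("pred",round(pr,1),"obs",u);L["obs"].append([t,u]);save(L)
    p,e=fit(L);ts,f,w=sim(p,L["kn"]+[[t+1,L["kn"][-1][1]]],t+.02);print("par",p.round(2),"res",e.round(1),"w",w[-1].round(2))
def forecast(incs,par=None):
    L=load();p=fit(L)[0] if par is None else par
    kn=list(L["kn"]);t,th=L["now"],kn[-1][1]
    if t>kn[-1][0]+.001: kn.append([t,th])
    for i in incs: th+=i;t+=.1;kn.append([t,th])
    ts,f,w=sim(p,kn+[[t+4,th]],t+3);m=ts>=L["now"]
    return ts[m],np.degrees(f[m]),w[m]
E
python3 - <<'E'
from plan import *
th=[52.6,55,60,66,73,80,87,93,98,101,102.6,110,120,131,142,153,164,175,186,196,205,210,217,228,240,252,264,276,287,296,303,306.5]
kn=[[round(5.7+.1*i,3),x] for i,x in enumerate(th)]
save(dict(kn=kn,cmd=[597.7,14.3],now=8.9,obs=[[5.7,159.4]]))
obs(8.825,240.5)
t=look();obs(t,241)
L=load();L["obs"].pop();save(L)
inc=[5,10,15]+[19]*17
ts,f,w=forecast(inc);print([(round(a,1),round(b,2)) for a,b in zip(ts[::40],w[::40])])
plan(inc)
E
```

```text
pred 237.6 obs 240.5
par [1.09 1.04 1.01] res [ 0. -0.] w 0.7
[8.9, 8.95] now 9.0
[(245, 275), (351, 233), (310, 227), (165, 91), (187, 68)]
[(245, 217), (56, 202), (84, 192), (131, 189), (96, 188)]
[(245, 217), (156, 81), (52, 64), (289, 54), (16, 53)]
pred 244.2 obs 241
par [1.05 1.08 1.05] res [ 0.  -1.6  1.5] w 0.52
[(np.float64(9.0), np.float64(0.47)), (np.float64(9.2), np.float64(0.44)), (np.float64(9.4), np.float64(0.73)), (np.float64(9.6), np.float64(1.05)), (np.float64(9.8), np.float64(1.3)), (np.float64(10.0), np.float64(1.49)), (np.float64(10.2), np.float64(1.63)), (np.float64(10.4), np.float64(1.74)), (np.float64(10.6), np.float64(1.83)), (np.float64(10.8), np.float64(1.9)), (np.float64(11.0), np.float64(1.95)), (np.float64(11.2), np.float64(1.45)), (np.float64(11.4), np.float64(1.0)), (np.float64(11.6), np.float64(0.66)), (np.float64(11.8), np.float64(0.39)), (np.float64(12.0), np.float64(0.18)), (np.float64(12.2), np.float64(0.03)), (np.float64(12.4), np.float64(0.0)), (np.float64(12.6), np.float64(0.0)), (np.float64(12.8), np.float64(0.0)), (np.float64(13.0), np.float64(0.0)), (np.float64(13.2), np.float64(0.0)), (np.float64(13.4), np.float64(0.0)), (np.float64(13.6), np.float64(0.0)), (np.float64(13.8), np.float64(0.0))]
[[5, 4], [13, 13], [23, 29], [28, 51], [26, 74], [17, 96], [1, 113], [-20, 124], [-43, 127], [-66, 123], [-86, 112], [-101, 95], [-110, 73], [-112, 50], [-106, 28], [-93, 8], [-75, -6], [-52, -13], [-29, -12], [-7, -4]] end 11.0 299.5
```

The model already predicts the clip to within a few degrees. Starting the spin-up.

>>> step_arm(
  motion=[
    [[5,4,0],[0,0,0],1],
    [[13,13,0],[0,0,0],1],
    [[23,29,0],[0,0,0],1],
    [[28,51,0],[0,0,0],1],
    [[26,74,0],[0,0,0],1],
    [[17,96,0],[0,0,0],1],
    [[1,113,0],[0,0,0],1],
    [[-20,124,0],[0,0,0],1],
    [[-43,127,0],[0,0,0],1],
    [[-66,123,0],[0,0,0],1],
    [[-86,112,0],[0,0,0],1],
    [[-101,95,0],[0,0,0],1],
    [[-110,73,0],[0,0,0],1],
    [[-112,50,0],[0,0,0],1],
    [[-106,28,0],[0,0,0],1],
    [[-93,8,0],[0,0,0],1],
    [[-75,-6,0],[0,0,0],1],
    [[-52,-13,0],[0,0,0],1],
    [[-29,-12,0],[0,0,0],1],
    [[-7,-4,0],[0,0,0],1],
  ],
)

```text
time_s: 11.0
tcp_pos: [0.5918, 0.0108, 0.1918]
ee_rot: [[0.914, 0.407, -0.001], [0.407, -0.914, 0.002], [0.0, -0.003, -1.0]]
force: [-13.6, 21.9, 8.0]
finger_gap: 0.0311
finger_force: 30.0
```

```bash
python3 - <<'E'
from plan import *
s=bot.state();d=s["tcp_pos"][:2]*1000-C;print(s["time_s"],np.hypot(*d),np.degrees(np.arctan2(d[1],d[0]))%360,s["force"],s["finger_gap"])
obs(8.925,245)
t=look(("scene",),"r1")
L=load();ts,f,w=sim(fit(L)[0],L["kn"]+[[12,L["kn"][-1][1]]],t+.02);print("pred",np.degrees(f[-4])%360,w[-5:])
E
```

```text
11.0 70.32122235773097 300.9144234729001 [-13.59092926  21.87756517   7.95139077] 0.031054819881500096
pred 244.2 obs 245
par [1.1  1.03 1.  ] res [ 0.   0.4 -0.4] w 0.56
[11.0] now 11.05
[(35, 272), (349, 231), (331, 220), (309, 199), (168, 97)]
[(35, 272), (349, 231), (331, 220), (309, 199), (168, 97)]
pred 39.43032398237506 [1.9479021  1.9490376  1.95016575 1.95128659 1.95240018]
```

```bash
python3 - <<'E'
from plan import *
obs(11.0,35)
for c in (19,20,21):
    ts,f,w=forecast([c*1.4]+[c]*39);m=ts<ts[0]+4;print(c,w[m][::60].round(2))
plan([27]+[20]*19,R=70.0)
E
```

```text
pred 399.4 obs 395
par [1.15 1.26 0.95] res [ 0.   0.1 -0.7  0.3] w 1.89
19 [1.83 1.94 1.98 2.   2.02 2.03 2.04 2.04 2.05 2.05 2.05 2.05 2.05 2.05]
20 [1.83 1.98 2.05 2.09 2.12 2.14 2.16 2.17 2.17 2.18 2.18 2.18 2.18 2.18]
21 [1.83 2.03 2.12 2.18 2.23 2.26 2.28 2.29 2.3  2.31 2.31 2.31 2.31 2.32]
[[23, 22], [33, 44], [35, 69], [28, 92], [13, 112], [-7, 125], [-31, 131], [-55, 128], [-77, 117], [-93, 99], [-103, 77], [-105, 53], [-98, 30], [-83, 10], [-63, -3], [-39, -9], [-15, -6], [7, 5], [23, 22], [33, 44]] end 13.05 346.5
```

>>> step_arm(
  motion=[
    [[23,22,0],[0,0,0],1],
    [[33,44,0],[0,0,0],1],
    [[35,69,0],[0,0,0],1],
    [[28,92,0],[0,0,0],1],
    [[13,112,0],[0,0,0],1],
    [[-7,125,0],[0,0,0],1],
    [[-31,131,0],[0,0,0],1],
    [[-55,128,0],[0,0,0],1],
    [[-77,117,0],[0,0,0],1],
    [[-93,99,0],[0,0,0],1],
    [[-103,77,0],[0,0,0],1],
    [[-105,53,0],[0,0,0],1],
    [[-98,30,0],[0,0,0],1],
    [[-83,10,0],[0,0,0],1],
    [[-63,-3,0],[0,0,0],1],
    [[-39,-9,0],[0,0,0],1],
    [[-15,-6,0],[0,0,0],1],
    [[7,5,0],[0,0,0],1],
    [[23,22,0],[0,0,0],1],
    [[33,44,0],[0,0,0],1],
  ],
)

```text
time_s: 13.05
tcp_pos: [0.6239, 0.0549, 0.1917]
ee_rot: [[0.913, 0.407, -0.003], [0.407, -0.913, 0.001], [-0.002, -0.002, -1.0]]
force: [-24.0, 4.8, 12.9]
finger_gap: 0.0311
finger_force: 30.0
```

```bash
python3 - <<'E'
from plan import *
s=bot.state();d=s["tcp_pos"][:2]*1000-C;print(s["time_s"],np.hypot(*d),np.degrees(np.arctan2(d[1],d[0]))%360,s["force"],s["finger_gap"],s["tcp_pos"][2])
L=load();ts,f,w=sim(fit(L)[0],L["kn"],13.07);print("pred",np.degrees(f[-4])%360)
t=look(("scene",),"r2")
E
```

```text
13.05 70.10486072383777 346.6697086836308 [-24.02175127   4.76113125  12.87277976] 0.031065309658772782 0.19171697185373487
pred 277.6647664123168
[13.05] now 13.1
[(280, 277), (337, 226), (324, 224), (8, 114), (138, 87)]
[(280, 277), (337, 226), (324, 224), (8, 114), (138, 87)]
```

```bash
sed -i 's/C=np.array(\[555.7,71.1\])/C=np.array([555.3,71.2])/' plan.py; python3 - <<'E'
from plan import *
obs(13.05,280)
for c in (19,20):
    ts,f,w=forecast([c*1.4]+[c]*39);m=ts<ts[0]+4;print(c,w[m][::60].round(2))
plan([26]+[19.5]*19,R=69.8)
E
```

```text
pred 637.7 obs 640
par [1.18 1.2  0.95] res [ 0.  -0.1 -0.8  0.6 -0.1] w 2.19
19 [2.11 2.14 2.12 2.11 2.1  2.09 2.09 2.09 2.08 2.08 2.08 2.08 2.08 2.08]
20 [2.11 2.18 2.19 2.2  2.2  2.21 2.21 2.21 2.21 2.21 2.21 2.21 2.21 2.21]
[[0, 32], [-9, 54], [-25, 72], [-46, 83], [-69, 87], [-92, 82], [-113, 71], [-128, 53], [-137, 31], [-138, 7], [-130, -15], [-116, -34], [-96, -47], [-73, -53], [-50, -50], [-28, -40], [-12, -24], [-1, -2], [1, 21], [-4, 44]] end 15.1 23.0
```

>>> step_arm(
  motion=[
    [[0,32,0],[0,0,0],1],
    [[-9,54,0],[0,0,0],1],
    [[-25,72,0],[0,0,0],1],
    [[-46,83,0],[0,0,0],1],
    [[-69,87,0],[0,0,0],1],
    [[-92,82,0],[0,0,0],1],
    [[-113,71,0],[0,0,0],1],
    [[-128,53,0],[0,0,0],1],
    [[-137,31,0],[0,0,0],1],
    [[-138,7,0],[0,0,0],1],
    [[-130,-15,0],[0,0,0],1],
    [[-116,-34,0],[0,0,0],1],
    [[-96,-47,0],[0,0,0],1],
    [[-73,-53,0],[0,0,0],1],
    [[-50,-50,0],[0,0,0],1],
    [[-28,-40,0],[0,0,0],1],
    [[-12,-24,0],[0,0,0],1],
    [[-1,-2,0],[0,0,0],1],
    [[1,21,0],[0,0,0],1],
    [[-4,44,0],[0,0,0],1],
  ],
)

```text
time_s: 15.1
tcp_pos: [0.6202, 0.0986, 0.1918]
ee_rot: [[0.913, 0.407, -0.001], [0.407, -0.913, -0.001], [-0.001, 0.0, -1.0]]
force: [-18.3, -7.6, 10.2]
finger_gap: 0.0314
finger_force: 30.0
```

```bash
python3 - <<'E'
from plan import *
s=bot.state();d=s["tcp_pos"][:2]*1000-C;print(s["time_s"],np.hypot(*d),np.degrees(np.arctan2(d[1],d[0]))%360,s["force"],s["finger_gap"],s["tcp_pos"][2])
L=load();ts,f,w=sim(fit(L)[0],L["kn"],15.12);print("pred",np.degrees(f[-4])%360)
t=look(("scene",),"r3")
plan([26]+[19.2]*19,R=69.8)
E
```

```text
15.1 70.42083354541546 22.92974761710328 [-18.28899704  -7.57559452  10.15805688] 0.031425100405749855 0.19183687033246916
pred 171.36681129135275
[15.1] now 15.15
[(166, 276), (1, 248), (329, 227), (315, 217), (147, 113)]
[(166, 276), (1, 248), (329, 227), (315, 217), (147, 113)]
[[-19, 26], [-38, 38], [-61, 43], [-84, 40], [-105, 30], [-122, 13], [-132, -8], [-134, -31], [-129, -54], [-116, -74], [-98, -88], [-76, -96], [-53, -96], [-31, -88], [-13, -74], [0, -54], [5, -32], [3, -9], [-7, 13], [-23, 29]] end 17.15 53.800000000000864
```

>>> step_arm(
  motion=[
    [[-19,26,0],[0,0,0],1],
    [[-38,38,0],[0,0,0],1],
    [[-61,43,0],[0,0,0],1],
    [[-84,40,0],[0,0,0],1],
    [[-105,30,0],[0,0,0],1],
    [[-122,13,0],[0,0,0],1],
    [[-132,-8,0],[0,0,0],1],
    [[-134,-31,0],[0,0,0],1],
    [[-129,-54,0],[0,0,0],1],
    [[-116,-74,0],[0,0,0],1],
    [[-98,-88,0],[0,0,0],1],
    [[-76,-96,0],[0,0,0],1],
    [[-53,-96,0],[0,0,0],1],
    [[-31,-88,0],[0,0,0],1],
    [[-13,-74,0],[0,0,0],1],
    [[0,-54,0],[0,0,0],1],
    [[5,-32,0],[0,0,0],1],
    [[3,-9,0],[0,0,0],1],
    [[-7,13,0],[0,0,0],1],
    [[-23,29,0],[0,0,0],1],
  ],
)

```text
time_s: 17.15
tcp_pos: [0.5972, 0.1276, 0.192]
ee_rot: [[0.913, 0.408, 0.0], [0.408, -0.913, -0.001], [-0.0, 0.001, -1.0]]
force: [-7.9, -11.9, 6.9]
finger_gap: 0.0313
finger_force: 30.0
```

```bash
python3 - <<'E'
from plan import *
L=load();L2=dict(L);L2["now"]=L["now"]
# obs at 15.1 added to the log, kn already runs on
u=166+360*2
L["obs"].append([15.1,u]);save(L);p,e=fit(L);print(p.round(2),e.round(1))
ts,f,w=sim(p,L["kn"],17.17);print("pred",np.degrees(f[-4]),np.degrees(f[-4])%360,[(round(a,1),round(b,2)) for a,b in zip(ts[::60],w[::60])][-28:])
t=look(("scene",),"r4")
E
```

```text
[1.06 1.23 0.99] [ 0.  -0.  -0.9  1.2 -1.   0.4]
pred 1129.762255137784 49.762255137783995 [(np.float64(9.0), np.float64(0.45)), (np.float64(9.3), np.float64(0.54)), (np.float64(9.6), np.float64(1.04)), (np.float64(9.9), np.float64(1.39)), (np.float64(10.2), np.float64(1.61)), (np.float64(10.5), np.float64(1.76)), (np.float64(10.8), np.float64(1.86)), (np.float64(11.1), np.float64(1.78)), (np.float64(11.4), np.float64(1.99)), (np.float64(11.7), np.float64(2.06)), (np.float64(12.0), np.float64(2.1)), (np.float64(12.3), np.float64(2.12)), (np.float64(12.6), np.float64(2.14)), (np.float64(12.9), np.float64(2.15)), (np.float64(13.2), np.float64(2.07)), (np.float64(13.5), np.float64(2.11)), (np.float64(13.8), np.float64(2.11)), (np.float64(14.1), np.float64(2.11)), (np.float64(14.4), np.float64(2.11)), (np.float64(14.7), np.float64(2.11)), (np.float64(15.0), np.float64(2.11)), (np.float64(15.3), np.float64(2.07)), (np.float64(15.6), np.float64(2.07)), (np.float64(15.9), np.float64(2.07)), (np.float64(16.2), np.float64(2.07)), (np.float64(16.5), np.float64(2.07)), (np.float64(16.8), np.float64(2.07)), (np.float64(17.1), np.float64(2.07))]
[17.15] now 17.2
[(46, 274), (358, 236), (312, 222), (151, 113), (117, 92)]
[(46, 274), (358, 236), (312, 222), (151, 113), (117, 92)]
```

```bash
python3 - <<'E'
from plan import *
obs(17.15,46)
for n in (6,8,9,10):
  for k in (4,6,8,10):
    inc=[26]+[19]*n+np.round(np.linspace(19,0,k+2)[1:-1]).tolist()
    ts,f,w=forecast(inc);print(n,k,len(inc),f[-1].round(1),ts[np.argmax(w<.01)].round(2))
E
```

```text
pred 1129.2 obs 1126
par [1.01 1.23 1.02] res [ 0.  -0.  -1.1  1.6 -0.9 -0.7  0.7] w 2.06
6 4 11 1287.2 19.24
6 6 13 1298.5 19.36
6 8 15 1309.7 19.48
6 10 17 1320.6 19.6
8 4 13 1310.5 19.44
8 6 15 1321.8 19.56
8 8 17 1333.0 19.68
8 10 19 1343.9 19.8
9 4 14 1322.2 19.54
9 6 16 1333.4 19.66
9 8 18 1344.6 19.78
9 10 20 1355.6 19.9
10 4 15 1333.8 19.64
10 6 17 1345.1 19.76
10 8 19 1356.3 19.88
10 10 21 1367.2 20.0
```

```bash
python3 - <<'E'
from plan import *
plan([26]+[19]*12,R=69.8)
E
```

```text
[[-29, 13], [-52, 13], [-74, 6], [-92, -8], [-105, -27], [-111, -50], [-109, -73], [-100, -94], [-85, -111], [-64, -122], [-42, -126], [-19, -122], [1, -111]] end 18.5 307.8000000000011
```

>>> step_arm(
  motion=[
    [[-29,13,0],[0,0,0],1],
    [[-52,13,0],[0,0,0],1],
    [[-74,6,0],[0,0,0],1],
    [[-92,-8,0],[0,0,0],1],
    [[-105,-27,0],[0,0,0],1],
    [[-111,-50,0],[0,0,0],1],
    [[-109,-73,0],[0,0,0],1],
    [[-100,-94,0],[0,0,0],1],
    [[-85,-111,0],[0,0,0],1],
    [[-64,-122,0],[0,0,0],1],
    [[-42,-126,0],[0,0,0],1],
    [[-19,-122,0],[0,0,0],1],
    [[1,-111,0],[0,0,0],1],
  ],
)

```text
time_s: 18.5
tcp_pos: [0.5993, 0.0163, 0.192]
ee_rot: [[0.914, 0.407, 0.0], [0.407, -0.914, 0.001], [0.001, -0.001, -1.0]]
force: [-11.0, 13.8, 7.9]
finger_gap: 0.0312
finger_force: 30.0
```

```bash
python3 - <<'E'
from plan import *
L=load();ts,f,w=sim(fit(L)[0],L["kn"],18.52);print("pred",np.degrees(f[-4]),np.degrees(f[-4])%360,w[-1])
t=look(("side",),"r5")
for k in (6,8,10,12,14):
  for n in (0,1,2):
    inc=[19]*n+np.round(np.linspace(19,0,k+2)[1:-1]).tolist()
    ts,f,w=forecast(inc);print(n,k,len(inc),f[-1].round(1),ts[np.argmax(w<.01)].round(2))
E
```

```text
pred 1283.124057643061 203.12405764306095 2.031783848162465
[18.5] now 18.55
[(203, 216), (64, 194), (94, 189), (136, 139), (153, 134)]
[(203, 216), (64, 194), (94, 189), (136, 139), (153, 134)]
0 6 6 1367.8 19.98
1 6 7 1379.4 20.08
2 6 8 1390.9 20.19
0 8 8 1378.9 20.1
1 8 9 1390.4 20.2
2 8 10 1402.0 20.31
0 10 10 1389.7 20.23
1 10 11 1401.2 20.33
2 10 12 1412.8 20.44
0 12 12 1400.6 20.36
1 12 13 1412.2 20.46
2 12 14 1423.7 20.56
0 14 14 1411.0 20.5
1 14 15 1422.6 20.6
2 14 16 1434.2 20.7
```

```bash
python3 - <<'E'
from plan import *
L=load();L["obs"].append([18.5,1283]);save(L)
inc=[19]+np.round(np.linspace(19,0,13)[1:-1]).tolist()
ts,f,w=forecast(inc);print(f[-1]);plan(inc+[0]*8,R=70)
E
```

```text
1406.6688531743312
[[16, 17], [25, 35], [28, 55], [26, 72], [20, 86], [13, 98], [5, 107], [-3, 113], [-9, 117], [-15, 119], [-18, 121], [-21, 121], [-21, 121], [-21, 121], [-21, 121], [-21, 121], [-21, 121], [-21, 121], [-21, 121], [-21, 121]] end 20.55 71.80000000000109
```

>>> step_arm(
  motion=[
    [[16,17,0],[0,0,0],1],
    [[25,35,0],[0,0,0],1],
    [[28,55,0],[0,0,0],1],
    [[26,72,0],[0,0,0],1],
    [[20,86,0],[0,0,0],1],
    [[13,98,0],[0,0,0],1],
    [[5,107,0],[0,0,0],1],
    [[-3,113,0],[0,0,0],1],
    [[-9,117,0],[0,0,0],1],
    [[-15,119,0],[0,0,0],1],
    [[-18,121,0],[0,0,0],1],
    [[-21,121,0],[0,0,0],1],
    [[-21,121,0],[0,0,0],1],
    [[-21,121,0],[0,0,0],1],
    [[-21,121,0],[0,0,0],1],
    [[-21,121,0],[0,0,0],1],
    [[-21,121,0],[0,0,0],1],
    [[-21,121,0],[0,0,0],1],
    [[-21,121,0],[0,0,0],1],
    [[-21,121,0],[0,0,0],1],
  ],
)

```text
time_s: 20.55
tcp_pos: [0.5775, 0.1375, 0.1922]
ee_rot: [[0.913, 0.408, 0.001], [0.408, -0.913, 0.001], [0.001, -0.0, -1.0]]
force: [0.2, 3.3, 4.9]
finger_gap: 0.0316
finger_force: 30.0
```

```bash
python3 - <<'E'
from plan import *
s=bot.state();print(s["tcp_pos"],s["force"])
t=look(("scene","side"),"s1")
a=cv2.imread("pics/s1_scene.png")[190:290,270:370];b=cv2.imread("pics/s1_side.png")[150:250,235:335]
cv2.imwrite("pics/s1c.png",np.hstack([cv2.resize(a,(400,400),interpolation=2),cv2.resize(b,(400,400),interpolation=2)]))
E
```

```text
[0.57751329 0.13753012 0.19215898] [0.21480924 3.27020525 4.92703498]
[20.55, 20.6] now 20.65
[(0, 254), (315, 238), (121, 83), (26, 82), (155, 81)]
[(321, 215), (74, 194), (105, 187), (58, 179), (150, 139)]
[(321, 215), (121, 83), (155, 81), (288, 54), (274, 52)]
```

View pics/s1c.png

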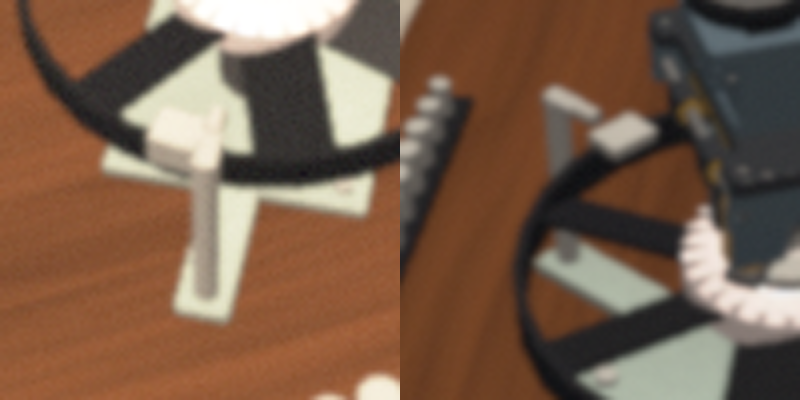

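The left crop (scene) shows the clip just left of the pointer finger. The right crop (side) shows the clip at about (291,183) and the pointer tip at about (285,178). The clip stopped roughly 6° short, so I'll compute the angles precisely.

```bash
python3 - <<'E'
from plan import *
a=cam("scene");b=cam("side");A=np.array([.5557,.0711])
def pr(n,X):
    d=X[:2]-A;print(n,X.round(4),np.hypot(*d).round(4),(np.degrees(np.arctan2(d[1],d[0]))%360).round(1))
pr("ptr tri",tri([(a,(323.2,217.5)),(b,(284.8,178.7))]))
pr("ptr scene",at_z(a,(323.2,217.5),.168));pr("ptr side",at_z(b,(284.8,178.7),.168))
pr("post base",at_z(a,(321.3,263.7),.01));pr("post base side",at_z(b,(235+167/4,150+258/4),.01))
pr("clip side",at_z(b,(291.2,183),.138))
pr("clip scene left half centre guess",at_z(a,(270+170/4,190+135/4),.138))
L=load();L["now"]=bot.state()["time_s"];save(L)
g=b["frame"];_,v=clip(b);print(v[305:340].astype(int));_,v=clip(a);print(v[305:345].astype(int))
for ang in (318,321,324):
    print(ang,proj(b,[[A[0]+.172*np.cos(np.radians(ang+x)),A[1]+.172*np.sin(np.radians(ang+x)),.138] for x in(-6.7,0,6.7)]).round(1).tolist())
E
```

```text
ptr tri [ 0.7002 -0.0216  0.161 ] 0.1716 327.3
ptr scene [ 0.7068 -0.0231  0.168 ] 0.1781 328.1
ptr side [ 0.6974 -0.0134  0.168 ] 0.165 329.2
post base [ 0.7411 -0.0411  0.01  ] 0.2167 328.8
post base side [ 0.7348 -0.0392  0.01  ] 0.2103 328.4
clip side [ 0.6841 -0.0353  0.138 ] 0.1668 320.3
clip scene left half centre guess [ 0.6941 -0.0486  0.138 ] 0.183 319.1
[ 31  31  32  32  32  33  38  53  87 123 153 166 171 172 172 172 171 171
 170 170 164 152 128  98  70  51  38  33  33  35  37  39  41  42  42]
[ 50  76 121 162 186 194 195 193 197 207 218 221 222 222 222 221 221 221
 220 216 212 211 210 204 192 188 194 198 198 191 162 111  66  51  47  48
  48  48  48  46]
318 [[297.5, 178.7], [291.9, 181.2], [286.7, 184.2]]
321 [[295.0, 179.8], [289.5, 182.5], [284.5, 185.6]]
324 [[292.5, 181.0], [287.2, 183.8], [282.4, 187.1]]
```

```bash
python3 - <<'E'
from plan import *
obs(20.6,321)
L=load();p,_=fit(L);print(p)
base=forecast([0])[1][-1]
for inc in ([5,10,10,5],[5,10,12,10,5],[6,12,15,12,6],[6,12,16,16,12,6],[6,12,18,18,12,6]):
    print(inc,[round(float(forecast(inc,q)[1][-1]-forecast([0],q)[1][-1]),1) for q in (p,p*[1,1,.85],p*[1,1,1.2])])
E
```

```text
pred 1406.7 obs 1401
par [0.94 1.19 1.06] res [ 0.  -0.6 -1.7  1.8 -0.1 -0.4  0.3 -0.7  0.5] w 0.0
[0.93582271 1.19084834 1.06178929]
[5, 10, 10, 5] [4.4, 5.5, 3.2]
[5, 10, 12, 10, 5] [8.3, 10.0, 6.4]
[6, 12, 15, 12, 6] [12.5, 14.5, 10.2]
[6, 12, 16, 16, 12, 6] [20.0, 22.7, 16.9]
[6, 12, 18, 18, 12, 6] [22.2, 25.0, 19.0]
```

```bash
python3 - <<'E'
from plan import *
plan([5,10,11,9,5]+[0]*6,R=70)
E
```

```text
[[-5, 2], [-17, 4], [-31, 3], [-42, 1], [-47, -1], [-47, -1], [-47, -1], [-47, -1], [-47, -1], [-47, -1], [-47, -1]] end 21.85 111.80000000000109
```

>>> step_arm(
  motion=[
    [[-5,2,0],[0,0,0],1],
    [[-17,4,0],[0,0,0],1],
    [[-31,3,0],[0,0,0],1],
    [[-42,1,0],[0,0,0],1],
    [[-47,-1,0],[0,0,0],1],
    [[-47,-1,0],[0,0,0],1],
    [[-47,-1,0],[0,0,0],1],
    [[-47,-1,0],[0,0,0],1],
    [[-47,-1,0],[0,0,0],1],
    [[-47,-1,0],[0,0,0],1],
    [[-47,-1,0],[0,0,0],1],
  ],
)

```text
time_s: 21.85
tcp_pos: [0.53, 0.1364, 0.1921]
ee_rot: [[0.913, 0.408, 0.0], [0.408, -0.913, 0.0], [0.0, -0.0, -1.0]]
force: [-0.6, 2.7, 6.8]
finger_gap: 0.0313
finger_force: 30.0
```

```bash
python3 - <<'E'
from plan import *
look(("side","scene"),"s2")
for n,(y,x) in (("side",(150,235)),("scene",(190,270))):
    p=cv2.imread(f"pics/s2_{n}.png")
b=cam("side");_,v=clip(b);print(v[305:345].astype(int));L=load();L["now"]=bot.state()["time_s"];save(L);print(bot.state()["force"])
a=cv2.imread("pics/s2_scene.png")[190:290,270:370];b=cv2.imread("pics/s2_side.png")[150:250,235:335]
cv2.imwrite("pics/s2c.png",np.hstack([cv2.resize(a,(400,400),interpolation=2),cv2.resize(b,(400,400),interpolation=2)]))
E
```

```text
[21.85, 21.9] now 21.95
[(328, 212), (79, 192), (65, 188), (111, 185), (149, 140)]
[(321, 234), (334, 228), (5, 166), (137, 96), (32, 86)]
[(328, 212), (145, 84), (129, 69), (12, 51), (278, 49)]
[ 32  33  32  32  33  33  32  32  32  32  33  33  33  38  54  83 120 150
 165 171 172 172 171 171 170 170 169 165 153 131 105  81  64  52  46  43
  41  39  37  33]
[-0.85151732  2.32811692  7.40136904]
```

View pics/s2c.png

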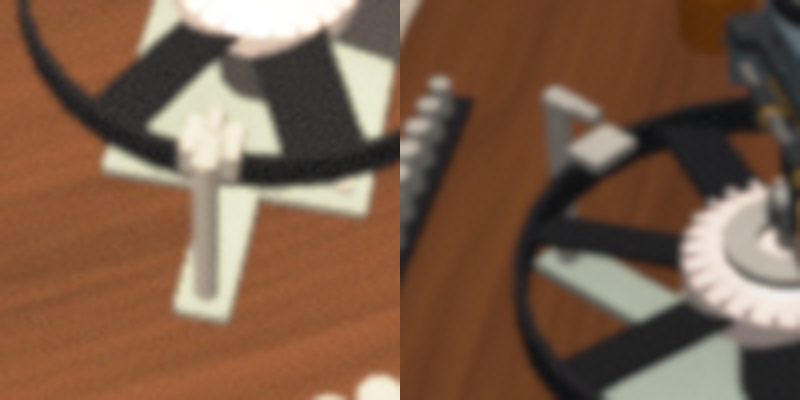

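The clip is now centred under the pointer, at about 328° in both views. Releasing and lifting clear.

>>> step_arm(
  motion=[
    [[0,0,0],[0,0,0],0.5],
    [[0,0,0],[0,0,0],0.3],
    [[0,0,0],[0,0,0],0],
    [[0,0,0],[0,0,0],0],
    [[0,0,0],[0,0,0],0],
    [[0,0,0],[0,0,0],0],
    [[0,0,0],[0,0,0],0],
    [[0,0,0],[0,0,0],0],
    [[0,0,15],[0,0,0],0],
    [[0,0,40],[0,0,0],0],
    [[0,0,75],[0,0,0],0],
    [[0,0,110],[0,0,0],0],
    [[0,0,140],[0,0,0],0],
    [[0,0,140],[0,0,0],0],
    [[0,0,140],[0,0,0],0],
    [[0,0,140],[0,0,0],0],
  ],
)

```text
time_s: 23.6
tcp_pos: [0.5292, 0.1362, 0.3308]
ee_rot: [[0.913, 0.408, -0.002], [0.408, -0.913, -0.0], [-0.002, -0.0, -1.0]]
force: [0.4, 0.2, -0.4]
finger_gap: 0.0913
finger_force: 0.0
```

```bash
python3 - <<'E'
from plan import *
s=bot.state();print(s["tcp_pos"],s["force"],s["finger_gap"])
b=cam("side");_,v=clip(b);print(v[305:345].astype(int))
A=tri([(cam("scene"),(323.2,217.5)),(b,(284.8,178.7))])
E
```

```text
[0.52919289 0.13615727 0.33082847] [ 0.41206185  0.21309277 -0.39185008] 0.09130137351190613
[ 32  33  32  32  32  33  32  32  32  32  33  33  33  38  54  84 121 151
 166 172 173 172 172 172 172 171 170 165 154 132 105  82  65  53  46  43
  41  39  36  32]
```

The clip did not move on release, the fan is at rest and the hand is clear, so I'm handing in.

```bash
python3 -c "
from cell import bot
print(bot.finish_job())"
```

```text
the job is handed in; nothing more can be done
None
```

The job is handed in, with no verdict returned: by camera readings and my fitted model the fan ran at about 19–20.5 turns a minute for roughly 7 s, then stopped with the clip within about 1° (3 mm) of the pointer, and the crank is released with the hand clear.

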